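# Lay the picket in the mitre box

## Robot

A 7-joint arm with a two-finger parallel gripper is mounted at the origin on the work surface. World frame = base frame: x ahead of the robot, y to its left, z up, the work surface at z = 0. Lengths are in m, angles in rad, forces in N, time in s.
With the tool pointing down it reaches from about 0.35 to 0.9 m from the base axis. Payload 8.1 kg.
Tool frame: the origin (TCP) lies at the centre of the arm's flange, where the gripper is bolted on; the fingertips stand 178 mm ahead of it and the grasp point (between the pads) lies 159 mm ahead of it; z points along the fingers, y is the direction in which the jaws open and shut (so a half turn about z gives the same grasp; the last joint's range is limited). The gripper opens to 92 mm and grips with 3 to 60 N. Pads are 19 mm wide; open, the fingers measure 130 mm over their backs; the gripper's body (75 mm by 190 mm) begins 47 mm behind the grasp point.
Start: joints at [1.228, 0.434, 0.025, 1.573, -0.012, 1.134, -0.075], TCP at [0.148, -0.607, 0.405] pointing down, gripper open.
Joint ranges: [-2.62, 2.62], [-0.44, 2.09], [-1.27, 1.32], [0.08, 2.57], [-1.32, 4.46], [0.12, 2], [-2.74, 2.74]. Speed limits (rad/s): [2.22, 2.22, 3.01, 3.01, 3.14, 3.14, 3.14].

## Interface

Orientations are given as a rotation vector (axis times angle).
In Python, from cell import arm, get_image, camera_model gives the robot as it stands. The module is installed in compiled form; this text tells all that it offers.
- The arm moves only by the shell command python3 -m pendant 'ROWS' [FORCE]. ROWS is JSON, a list that holds one entry, the list of rows, each a list of 7 numbers: the shift along the tool's x, y, z in mm, then the turn, a rotation vector about the tool's x, y, z in rad, then the closure, from -1 (fully open) to 1 (shut). In form: [[[x, y, z, rx, ry, rz, hand], ...]]. A call has 1 to 20 rows; each row is the pose to reach, as a shift and turn from the pose commanded when the call began, along the tool's axes at that moment; what a row does not reach only later rows make up. A row lasts 1/8 s, in which the tool goes at most 62.5 mm and 10.7 degrees, less where a joint would pass 70% of its speed; a pose out of reach is approached as far as the arm can. A call with a gripper value outside its range is refused whole. The fingers move at their own pace and stop on an object; FORCE is the grip in N (left out, the last holds). Time passes only in rows, so rows that repeat a pose let the fingers close. It gives the time, the measured TCP pose, the force and the opening at its end, in the units of the state.
- arm.observe(): the state, without advancing time (a new reading comes with each control period).
- get_image(name): name is "scene" or "top" or "wrist"; returns the picture (400x640x3 uint8, red, green, blue); there is no depth.
- camera_model(name): a dict with "fx", "fy", "cx", "cy" (pixels), "k1" (the pictures are not rectified: a ray, as slopes to the right and down, at radius r is drawn at 1 + k1 r^2 times it, then the intrinsics apply), "position" and "orientation" of the camera in the world; the wrist camera has in their place "T_tool_cam" (4x4, takes a point from camera to tool coordinates, whose origin is the TCP and whose axes are the flange's). Camera axes: x right, y down, z forward; pixel columns grow to the right and rows downward; lengths in m; the calibration is good to about 2 mm. A picture is of the moment at which its call begins: read the wrist's pose just before it. camera_model takes no time and is no camera call.
- arm.sign_off(): hands the job in, once; it reports no verdict.
The state is a dict: "clock": time; "joints": joint angles; "dq": joint speeds; "joint_efforts": joint torques, N m; "position": TCP position; "ee_rot": TCP orientation; "force": force on the tool from outside, world axes, zero at the start; "ft_torque": the same for the moment, N m; "width": opening from 0.0 (shut) to 1.0 (fully open).
Only numpy, scipy, OpenCV 4.12 (cv2) and the standard library are available. Lean on these libraries where they do the work, as an engineer would, in place of code of your own. Each camera call takes 0.05 s, during which the arm holds its last target.

## Task

Lift the picket, the piece with one pointed end, out of the rack by its square end that sticks out, lay it flat on the bare bench and let go. Then take it again nearer its point and lay it flat in the mitre box with its square end in the box, close up to the stop block (within about a centimetre) and its point sticking out, ready to be sawn. Leave the plain batten in the rack, and lower the picket rather than dropping it.

Things in the scene. Friction and masses are not known exactly. Their poses are not given: they have to be found in the camera images.
- picket_center (a point): Picket: pale pine bar 292 mm long, 32 wide, 24 thick, about 0.12 kg, one end square, the other cut to a 45 mm long point. This point is in its middle, half-way up; x runs along it to the point (tip x = 142, square end x = -150 mm), z up. At first it lies in one of the rack's troughs, underside 30 mm above the bench, its square end sticking out 85 mm past the rack's front edge, towards the robot.
- batten_center (a point): Plain batten, a bystander: same wood and size, 300 x 32 x 24 mm, but square at both ends. It lies in the rack's other trough and sticks out likewise. This is its centre; x runs along it.
- rack: Fixed dark wooden rack with two open-topped troughs. Origin: on the bench under the middle of its front edge; x along the troughs, away from that edge. Spans x 0 to 235, y -77 to 77 mm. Trough floors 30 mm up, middles at y = -45 and 45, 48 mm wide inside, wall tops 66 mm up: no room for fingers beside a bar, so grip the end that sticks out.
- mitre_box: Fixed wooden U-shaped box with saw slots. Origin: on the bench under the pocket's middle; x along it to the open mouth. Pocket: stop face at x = -85, mouth at x = 85, 56 mm wide, floor 10 mm up. Outside x -139 to 85, y -40 to 40; wall tops 55 mm up. No room for fingers beside the bar: hold the part outside the mouth. Touching the stop, the picket's centre is at x = 65, 22 mm up.
Not all that is in view belongs to the job. Several things look just like the mitre_box: the one meant starts nearest to the robot's base.

How it is judged:
On the way:
1. the picket lies flat on the bare bench, let go and at rest (height (world z) of picket_center below 0.017 m and angle between picket_center's own z axis and vertical below 0.1 rad and contact force between the fingers and picket below 0.2 N and linear speed of picket below 0.03 m/s), for 0.2 s.
At the end, for the whole second after the job is handed in: The picket lies flat on the mitre box's floor (level within 0.1 rad, within 16 mm of its middle line and 10 degrees of its direction), square end in the box at most 20 mm from the stop block, point outside, at rest; the plain batten is within 50 mm of its start (x of mitre_box in the frame of picket_center between -0.086 and -0.055 m and y of picket_center in the frame of mitre_box between -0.016 and 0.016 m and height (world z) of picket_center between 0.017 and 0.028 m and angle between picket_center's own z axis and vertical below 0.1 rad and angle between the x axis of picket_center and the x axis of mitre_box, either way round below 0.18 rad and linear speed of picket below 0.02 m/s and distance of batten_center from where it was at the start of the episode below 0.05 m); the robot touches nothing.
It fails at once if the plain batten is moved more than 50 mm (distance of batten_center from where it was at the start of the episode above 0.05 m).
It fails at once if the picket is dropped or flung (faster than 1.2 m/s) (linear speed of picket above 1.2 m/s).
It also fails if it takes over 58 s, if anything falls off the work surface, if the arm or the gripper's body presses on something with over 40 N, if the wrist force passes 120 N, or if a joint passes its speed limit or range.

## Working session

There is one attempt and no reset: what is moved stays moved. The work goes in short steps, Python scripts to look and compute and a shell command to move; the robot and the scene stay as the last step left them, time stands still between calls to the robot, and variables do not carry over. Pictures are saved under pics/ and viewed, and the job is handed in when it is done.

```bash
mkdir -p pics; ls
python3 - <<'E'
from cell import arm,get_image,camera_model
import cv2
s=arm.observe();print(s)
for n in ("scene","top","wrist"):
    print(n,camera_model(n))
    cv2.imwrite(f"pics/{n}0.png",get_image(n)[:,:,::-1])
E
```

```text
pics
{'clock': 0.0, 'joints': array([ 1.22841421,  0.43522742,  0.02496435,  1.57408186, -0.01162697,
        1.13396769, -0.0751166 ]), 'dq': array([-0.00147278, -0.00082383, -0.00079872, -0.00031574,  0.00026873,
        0.00060084,  0.00036338]), 'joint_efforts': array([ 3.32244808e-04, -6.67853308e+01,  9.84687880e-01, -3.14460397e+01,
       -6.08412805e-02,  4.29440523e-02,  1.37794123e-04]), 'position': array([ 0.14835804, -0.60690891,  0.40394777]), 'ee_rot': array([-3.11755830e+00, -3.75426448e-01,  4.63459557e-04]), 'force': array([0.17892496, 0.03609814, 0.12721389]), 'ft_torque': array([ 0.04775902, -0.02160109, -0.02850723]), 'width': 0.9989074017268881}
scene {'fx': 457.9859093841536, 'fy': 457.9859093841536, 'cx': 319.39245290397815, 'cy': 193.23035889602266, 'k1': -0.12716562916249388, 'position': array([1.05443783, 0.66508119, 0.89369821]), 'orientation': array([-0.78291483, -2.64189148,  0.98572602])}
top {'fx': 393.2346790336687, 'fy': 393.2346790336687, 'cx': 322.000353468865, 'cy': 200.57511897704293, 'k1': 0.007998007763551545, 'position': array([0.49727916, 0.06561557, 1.01573473]), 'orientation': array([-2.13083526,  2.16636879, -0.14240334])}
wrist {'fx': 298.09738694578465, 'fy': 298.09738694578465, 'cx': 322.17743041568406, 'cy': 197.7720678744218, 'k1': 0.012663129762438266, 'T_tool_cam': array([[ 1.20035392e-03, -9.60046001e-01, -2.79839661e-01,
         7.64100870e-02],
       [ 9.99999273e-01,  1.12113714e-03,  4.43145997e-04,
        -9.75724129e-05],
       [-1.11701905e-04, -2.79839989e-01,  9.60046649e-01,
         1.99731142e-02],
       [ 0.00000000e+00,  0.00000000e+00,  0.00000000e+00,
         1.00000000e+00]])}
```

View pics/scene0.png

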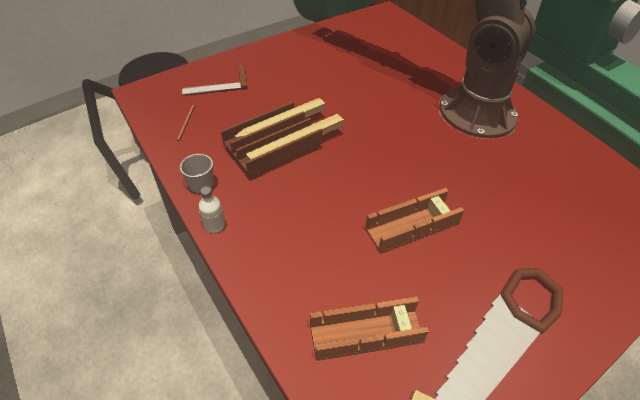

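View pics/top0.png

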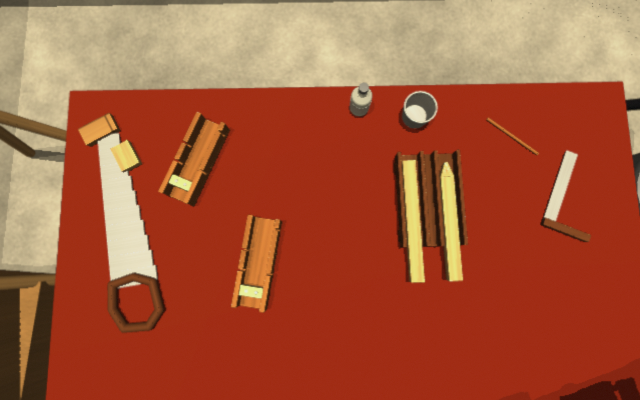

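View pics/wrist0.png

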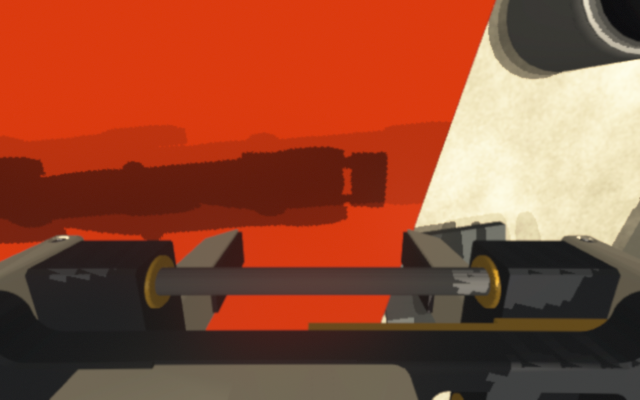

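The top view shows the picket (pointed) in the right trough, with its tip near px (446,163) and its square end near (455,280). The batten is in the left trough, at about (413,220). The nearer mitre box is around (257,263), with its stop block at (251,292) on the robot side and its mouth at the far end. The second box, near (195,158), is farther away. Next I measure.

```bash
cat > h.py <<'E'
import numpy as np,cv2
from scipy.spatial.transform import Rotation as R
from cell import arm,get_image,camera_model
def ray(name,uv,T=None):
    m=camera_model(name)
    uv=np.atleast_2d(np.array(uv,float))
    d=np.c_[(uv[:,0]-m['cx'])/m['fx'],(uv[:,1]-m['cy'])/m['fy']]
    u=d.copy()
    for _ in range(20): u=d/(1+m['k1']*(u**2).sum(1,keepdims=True))
    v=np.c_[u,np.ones(len(u))]
    if 'position' in m: Rm,p=R.from_rotvec(m['orientation']).as_matrix(),m['position']
    else:
        W=T@m['T_tool_cam'];Rm,p=W[:3,:3],W[:3,3]
    return p,v@Rm.T
def plane(name,uv,z,T=None):
    p,v=ray(name,uv,T); return p+v*((z-p[2])/v[:,2])[:,None]
def tool():
    s=arm.observe();T=np.eye(4);T[:3,:3]=R.from_rotvec(s['ee_rot']).as_matrix();T[:3,3]=s['position'];return T
def pixel(name,P,T=None):
    m=camera_model(name);P=np.atleast_2d(P)
    if 'position' in m: Rm,p=R.from_rotvec(m['orientation']).as_matrix(),m['position']
    else:
        W=T@m['T_tool_cam'];Rm,p=W[:3,:3],W[:3,3]
    c=(P-p)@Rm;u=c[:,:2]/c[:,2:];u=u*(1+m['k1']*(u**2).sum(1,keepdims=True))
    return u*[m['fx'],m['fy']]+[m['cx'],m['cy']]
E
python3 - <<'E'
from h import *
np.set_printoptions(precision=4,suppress=True)
im=cv2.imread('pics/top0.png');hsv=cv2.cvtColor(im,cv2.COLOR_BGR2HSV)
m=cv2.inRange(hsv,(18,60,120),(35,255,255))
n,l,st,c=cv2.connectedComponentsWithStats(m)
for i in range(1,n):
    if st[i,4]<80 or st[i,1]<90: continue
    cn=cv2.findContours((l==i).astype('uint8'),0,2)[0][0]
    b=cv2.boxPoints(cv2.minAreaRect(cn))
    print(st[i],c[i]);z=.054 if st[i,4]>600 else .05
    print(np.c_[b,plane('top',b,z)])
# box
m=cv2.inRange(hsv,(5,0,0),(17,255,255))
cv2.imwrite('pics/m.png',m)
a=cv2.resize(im[195:325,215:305],None,fx=6,fy=6,interpolation=2)[:600]
b=cv2.resize(im[135:295,385:475],None,fx=5,fy=5,interpolation=2)
cv2.imwrite('pics/a.png',cv2.resize(im[200:320,215:305],None,fx=5,fy=5,interpolation=2));cv2.imwrite('pics/b.png',cv2.resize(im[140:290,385:475],None,fx=4,fy=4,interpolation=2))
E
```

```text
[627 110  13  45 440] [634.35  129.675]
[[627.     110.       0.8488  -0.7083   0.05  ]
 [639.     110.       0.8481  -0.7383   0.05  ]
 [639.     154.       0.734   -0.7242   0.05  ]
 [627.     154.       0.7346  -0.6947   0.05  ]]
[  0 124  65  29 766] [ 36.7611 139.6789]
[[ -4.0115 138.4413   0.8015   0.8877   0.054 ]
 [  0.3152 122.8653   0.8421   0.8807   0.054 ]
 [ 66.1777 141.1605   0.7916   0.7111   0.054 ]
 [ 61.851  156.7364   0.7515   0.719    0.054 ]]
[   0  139   64  135 7009] [ 28.543  210.8635]
[[ -9.264  268.6954   0.4774   0.869    0.054 ]
 [  0.     139.       0.7999   0.8775   0.054 ]
 [ 64.3147 143.5939   0.7853   0.7153   0.054 ]
 [ 55.0508 273.2893   0.4637   0.714    0.054 ]]
[110 140  29  32 530] [124.183  155.2396]
[[109.4    147.8      0.7737   0.6036   0.05  ]
 [127.4    138.8      0.7965   0.5594   0.05  ]
 [139.2    162.4      0.7347   0.5267   0.05  ]
 [121.2    171.4      0.7124   0.5706   0.05  ]]
[ 402  160   23  122 1672] [412.9169 220.8828]
[[401.7382 160.3017   0.7278  -0.1323   0.054 ]
 [415.5715 159.3224   0.7297  -0.167    0.054 ]
 [424.1849 280.9869   0.4309  -0.173    0.054 ]
 [410.3516 281.9662   0.4291  -0.1398   0.054 ]]
[ 440  162   23  119 1577] [450.7032 223.2752]
[[438.7035 162.4414   0.7207  -0.2242   0.054 ]
 [452.6069 161.2827   0.723   -0.2589   0.054 ]
 [462.4621 279.5448   0.433   -0.2646   0.054 ]
 [448.5587 280.7035   0.4307  -0.2313   0.054 ]]
[168 175  24  16 221] [179.9593 182.2308]
[[167.5    182.5      0.6821   0.4537   0.05  ]
 [171.5862 172.9655   0.7062   0.4443   0.05  ]
 [192.2242 181.8103   0.6828   0.392    0.05  ]
 [188.138  191.3448   0.6589   0.4015   0.05  ]]
[239 285  24  14 236] [250.5593 291.2839]
[[238.2    295.4      0.4038   0.2735   0.05  ]
 [239.5846 284.3231   0.4298   0.2705   0.05  ]
 [262.8461 287.2308   0.422    0.2144   0.05  ]
 [261.4615 298.3077   0.396    0.2176   0.05  ]]
```

View pics/a.png

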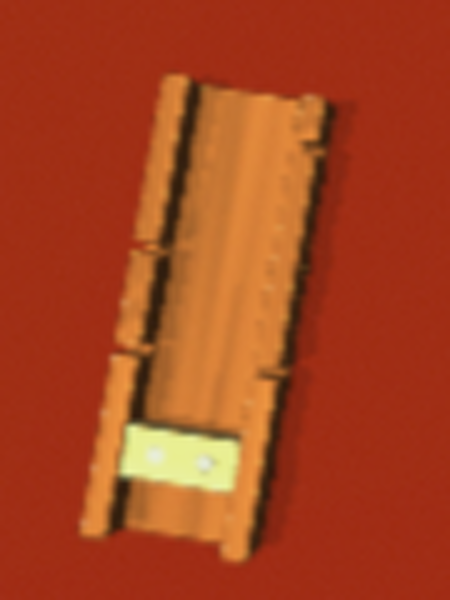

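View pics/b.png

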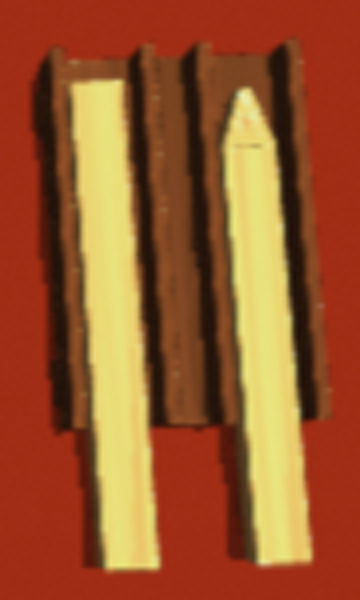

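```bash
cat >> h.py <<'E'
def shift(pos,heading):
    "tool-axis shift (mm) and rz (rad) to TCP pos with tool x at heading, from measured pose"
    T=tool();d=T[:3,:3].T@(np.array(pos)-T[:3,3])*1000
    c,s=np.cos(heading),np.sin(heading)
    G=np.array([[c,s,0],[s,-c,0],[0,0,-1]]).T
    G=np.array([[c,s,0],[s,-c,0],[0,0,-1.]]) # columns: x=(c,s,0), y=(s,-c,0), z=down
    print('shift',d.round(1),'turn',R.from_matrix(T[:3,:3].T@G).as_rotvec().round(4))
E
python3 - <<'E'
from h import *
np.set_printoptions(precision=4,suppress=True)
q=np.array([[247.4,215],[231.4,307],[280.6,219.4],[264.6,312]])
print(plane('top',q,.055))
shift([.48,-.247,.32],.024)
# scene: predicted pixels check
P=[[.4318,-.248,.054],[.7219,-.2415,.054],[.4309,-.1564,.054]]
print(pixel('scene',P))
cv2.imwrite('pics/c.png',cv2.resize(cv2.imread('pics/scene0.png')[80:260,210:480],None,fx=2.9,fy=2.9,interpolation=2))
E
```

```text
[[0.5967 0.2524 0.055 ]
 [0.3776 0.2882 0.055 ]
 [0.5845 0.1709 0.055 ]
 [0.3647 0.2092 0.055 ]]
shift [ 407.6 -270.8   84.4] turn [-0.0012  0.0002  0.2157]
[[321.5167  99.8008]
 [234.6717 135.9769]
 [339.3848 116.228 ]]
```

View pics/c.png

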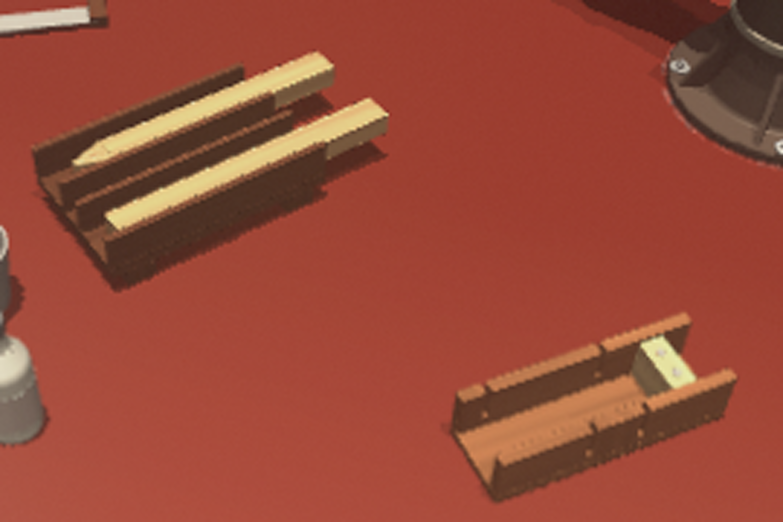

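The scene view agrees with the top-view estimate: the picket's end projects to (321,100) and the batten's to (339,116), both where they are seen. The box corners give 82 x 222 mm, against 80 x 224 stated. Now I move above the picket's end.

```bash
python3 -m pendant '[[[408,-271,60,0,0,0.216,-0.4],[408,-271,60,0,0,0.216,-0.4],[408,-271,60,0,0,0.216,-0.4],[408,-271,60,0,0,0.216,-0.4],[408,-271,60,0,0,0.216,-0.4],[408,-271,60,0,0,0.216,-0.4],[408,-271,60,0,0,0.216,-0.4],[408,-271,60,0,0,0.216,-0.4],[408,-271,60,0,0,0.216,-0.4],[408,-271,60,0,0,0.216,-0.4],[408,-271,84,0,0,0.216,-0.4],[408,-271,84,0,0,0.216,-0.4],[408,-271,84,0,0,0.216,-0.4]]]' 60
python3 - <<'E'
from h import *
T=tool();cv2.imwrite('pics/w1.png',get_image('wrist')[:,:,::-1])
print(T[:3,3],R.from_matrix(T[:3,:3]).as_rotvec())
print(pixel('wrist',[[.4318,-.248,.054],[.48,-.247,.054],[.4307,-.2313,.054],[.433,-.2646,.054]],T))
E
```

```text
clock: 1.78
position: [0.48, -0.248, 0.3213]
ee_rot: [3.141, 0.034, 0.0]
force: [0.3, -0.2, 0.1]
width: 0.704
[ 0.47995518 -0.24803778  0.32133444] [3.14095622e+00 3.43918089e-02 1.71716535e-04]
[[320.96450399 252.91091325]
 [321.03259736 202.45194552]
 [302.6653648  253.62905856]
 [339.18324817 252.09506581]]
```

View pics/w1.png

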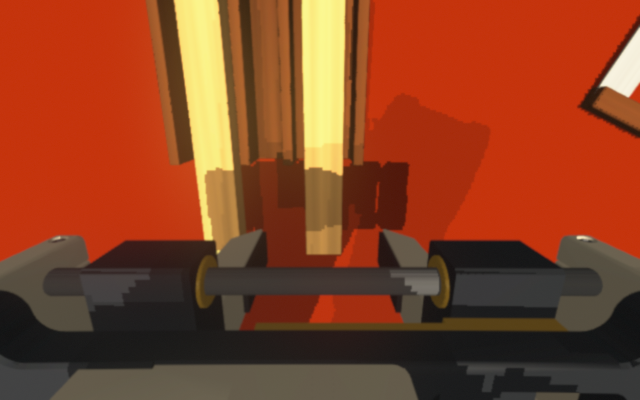

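The wrist view shows the picket's square end at cols 305–344, row 253, about 3 px right of the prediction, which is roughly 2–3 mm. The fingers straddle it clear of the batten. I descend and grip.

```bash
python3 -m pendant '[[[0,2,40,0,0,0,-0.4],[0,2,80,0,0,0,-0.4],[0,2,100,0,0,0,-0.4],[0,2,108,0,0,0,-0.4],[0,2,108,0,0,0,-0.4],[0,2,108,0,0,0,1],[0,2,108,0,0,0,1],[0,2,108,0,0,0,1],[0,2,108,0,0,0,1],[0,2,108,0,0,0,1],[0,2,108,0,0,0,1],[0,2,108,0,0,0,1]]]' 60
python3 - <<'E'
from h import *
cv2.imwrite('pics/w2.png',get_image('wrist')[:,:,::-1])
E
```

```text
clock: 3.32
position: [0.4805, -0.2491, 0.2129]
ee_rot: [3.141, 0.037, 0.0]
force: [-1.5, -0.4, 5.2]
width: 0.342
```

View pics/w2.png

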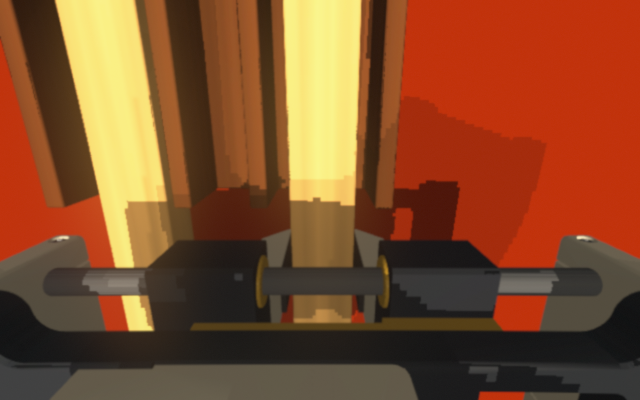

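The fingers stopped at 31.5 mm, so they are on the bar. I lift slowly.

```bash
python3 -m pendant '[[[0,0,-10,0,0,0,1],[0,0,-25,0,0,0,1],[0,0,-40,0,0,0,1],[0,0,-60,0,0,0,1],[0,0,-80,0,0,0,1],[0,0,-100,0,0,0,1],[0,0,-115,0,0,0,1],[0,0,-120,0,0,0,1],[0,0,-120,0,0,0,1],[0,0,-120,0,0,0,1]]]' 60
python3 - <<'E'
from h import *
cv2.imwrite('pics/s3.png',get_image('scene')[:,:,::-1])
shift([.46,.03,.333],0.0)
E
```

```text
clock: 4.62
position: [0.4802, -0.2489, 0.332]
ee_rot: [-3.141, -0.037, 0.002]
force: [-0.8, -0.8, -1.4]
width: 0.345
shift [ -13.6 -279.3   -0.8] turn [-0.0005  0.0013  0.0237]
```

View pics/s3.png

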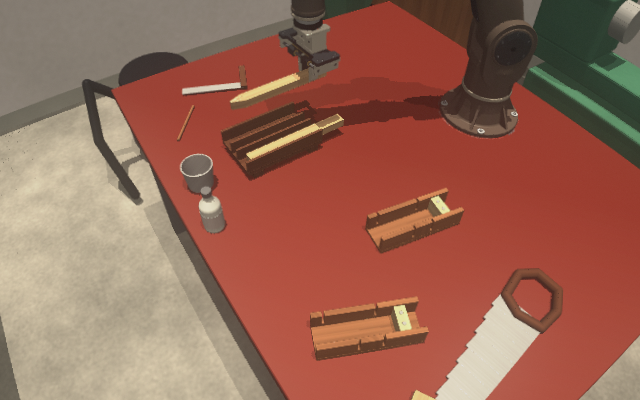

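The picket is held clear of the rack, with its tip at px (232,101), and the batten has not moved. I carry it to the bare bench.

```bash
python3 -m pendant '[[[0,-10,0,0,0,0,1],[-2,-35,0,0,0,0,1],[-4,-70,0,0,0,0.01,1],[-6,-110,0,0,0,0.02,1],[-8,-150,0,0,0,0.024,1],[-10,-190,0,0,0,0.024,1],[-12,-225,0,0,0,0.024,1],[-14,-255,0,0,0,0.024,1],[-14,-272,0,0,0,0.024,1],[-14,-279,0,0,0,0.024,1],[-14,-279,0,0,0,0.024,1],[-14,-279,0,0,0,0.024,1]]]' 60
python3 - <<'E'
from h import *
cv2.imwrite('pics/s4.png',get_image('scene')[:,:,::-1])
T=tool();print(T[:3,3])
for z in (.17,.15,.13,.11): print(z,pixel('scene',[[.46+.242,.03,z]]))
for z in (.17,.15,.13,.11): print(z,pixel('scene',[[.46-.048,.03,z]]))
E
```

```text
clock: 6.18
position: [0.4598, 0.0288, 0.3326]
ee_rot: [3.141, -0.002, -0.0]
force: [0.2, -1.1, -1.1]
width: 0.343
[0.45984815 0.02874821 0.33263009]
0.17 [[290.27113884 162.16250754]]
0.15 [[290.5592059  168.42213719]]
0.13 [[290.84045502 174.505997  ]]
0.11 [[291.11507799 180.42059485]]
0.17 [[390.87118292 117.86252708]]
0.15 [[389.86008396 124.04755199]]
0.13 [[388.87064437 130.0826295 ]]
0.11 [[387.90234524 135.97229935]]
```

View pics/s4.png

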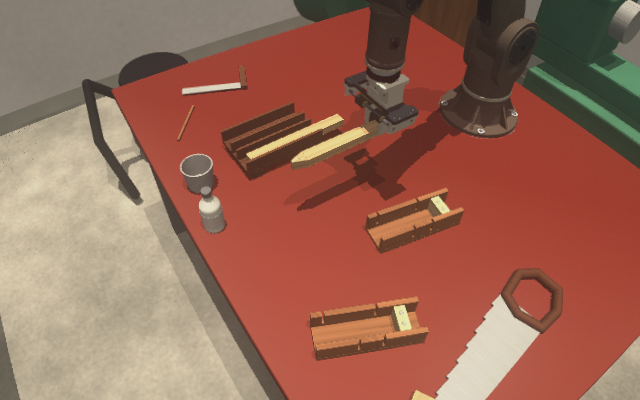

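The tip is at px (292,163), which puts it about 0.167 m up, so the bar is level. I lower 149 mm, slowly near the end, then release.

```bash
python3 -m pendant '[[[0,0,15,0,0,0,1],[0,0,40,0,0,0,1],[0,0,70,0,0,0,1],[0,0,100,0,0,0,1],[0,0,122,0,0,0,1],[0,0,134,0,0,0,1],[0,0,141,0,0,0,1],[0,0,145,0,0,0,1],[0,0,148,0,0,0,1],[0,0,149,0,0,0,1],[0,0,149,0,0,0,1],[0,0,149,0,0,0,1]]]' 60
python3 - <<'E'
from h import *
cv2.imwrite('pics/s5.png',get_image('scene')[80:230,230:450,::-1].repeat(3,0).repeat(3,1))
E
```

```text
clock: 7.72
position: [0.4599, 0.0296, 0.1839]
ee_rot: [3.142, -0.0, 0.001]
force: [-0.0, -0.2, -0.2]
width: 0.348
```

View pics/s5.png

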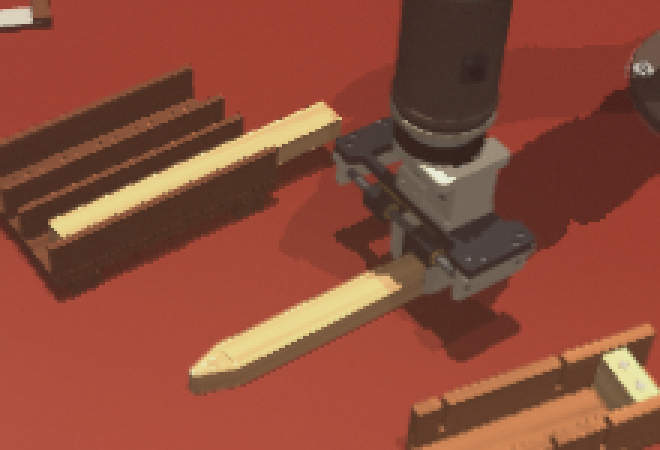

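```bash
python3 -m pendant '[[[0,0,1,0,0,0,1],[0,0,1,0,0,0,1],[0,0,1,0,0,0,-0.4],[0,0,1,0,0,0,-0.4],[0,0,1,0,0,0,-0.4],[0,0,1,0,0,0,-0.4],[0,0,1,0,0,0,-0.4],[0,0,1,0,0,0,-0.4],[0,0,-40,0,0,0,-0.4],[0,0,-90,0,0,0,-0.4],[0,0,-120,0,0,0,-0.4],[60,0,-120,0,0,0,-0.4],[110,0,-120,0,0,0,-0.4],[110,0,-120,0,0,0,-0.4],[110,0,-120,0,0,0,-0.4]]]' 60
python3 - <<'E'
from h import *
np.set_printoptions(precision=4,suppress=True)
T=tool();cv2.imwrite('pics/w6.png',get_image('wrist')[:,:,::-1])
im=get_image('top')[:,:,::-1].copy();cv2.imwrite('pics/t6.png',im)
print(T[:3,3]);np.save('T6.npy',T)
print(pixel('top',[[.412,.03,.024],[.702,.03,.024]]))
E
```

```text
clock: 9.65
position: [0.5692, 0.0295, 0.3031]
ee_rot: [3.141, -0.0, -0.003]
force: [0.3, -0.6, 0.6]
width: 0.701
[0.5692 0.0295 0.3031]
[[339.1503 289.2811]
 [336.6483 173.9626]]
```

View pics/w6.png

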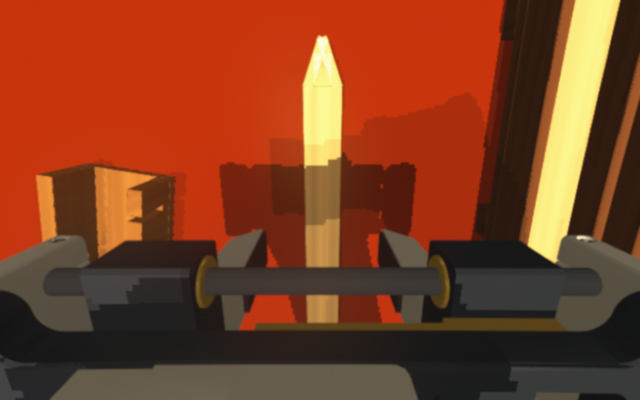

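View pics/t6.png

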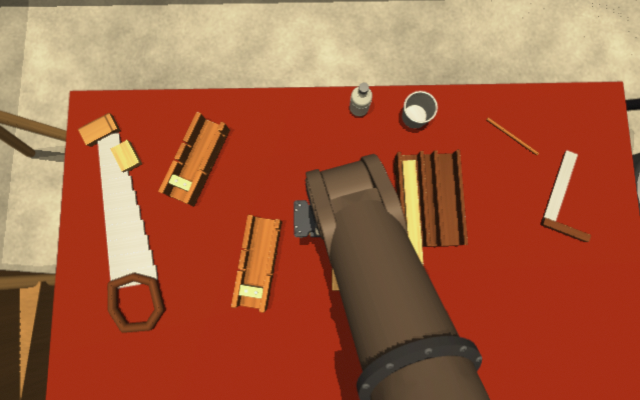

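The wrist view shows the picket lying flat, its tip at (322,37), its shoulders at row 86 (cols 303 and 342), and its axis near col 322. I compute the position.

Run:
```python
from h import *
np.set_printoptions(precision=4,suppress=True)
T=np.load('T6.npy')
print(plane('wrist',[[322.3,37],[303,86],[342,86],[304,180],[341,180],[306,320],[338,320]],.024,T))
m=pixel('top',[[.41,.03,.024]]);print(m)
```

```text
[[0.7002 0.0297 0.024 ]
 [0.6645 0.0454 0.024 ]
 [0.6645 0.0136 0.024 ]
 [0.5861 0.0459 0.024 ]
 [0.5861 0.013  0.024 ]
 [0.4388 0.0462 0.024 ]
 [0.4388 0.0133 0.024 ]]
[[339.1683 290.1098]]
```

Run:
```python
from h import *
a=cv2.imread('pics/t6.png')[255:305,315:365];b=cv2.imread('pics/w6.png')[20:110,280:365]
cv2.imwrite('pics/d.png',np.hstack([cv2.resize(a,(380,380),interpolation=0),cv2.resize(b,(380,380),interpolation=0)]))
print(plane('top',[[335,290],[335,289]],.024))
```

```text
[[0.41042481 0.04027424 0.024     ]
 [0.41283808 0.04022406 0.024     ]]
```

View pics/d.png

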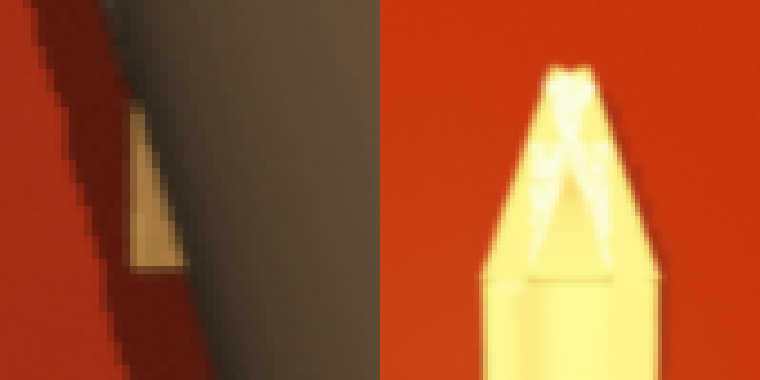

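The square end is at x≈0.410 (top view) and the tip at x≈0.701. That makes 291 mm, so the centre is at about (0.560, 0.030) with heading about 0. I regrasp at picket x≈+62, world x 0.622.

```bash
python3 -m pendant '[[[53,0,0,0,0,0,-0.4],[53,0,0,0,0,0,-0.4],[53,0,40,0,0,0,-0.4],[53,0,80,0,0,0,-0.4],[53,0,105,0,0,0,-0.4],[53,0,115,0,0,0,-0.4],[53,0,120,0,0,0,-0.4],[53,0,120,0,0,0,-0.4],[53,0,120,0,0,0,1],[53,0,120,0,0,0,1],[53,0,120,0,0,0,1],[53,0,120,0,0,0,1],[53,0,120,0,0,0,1],[53,0,120,0,0,0,1],[53,0,120,0,0,0,1]]]' 60
python3 - <<'E'
from h import *
cv2.imwrite('pics/w7.png',get_image('wrist')[:,:,::-1])
E
```

```text
clock: 11.62
position: [0.6229, 0.0295, 0.1839]
ee_rot: [3.142, -0.0, 0.0]
force: [-1.7, -1.4, 3.4]
width: 0.348
```

View pics/w7.png

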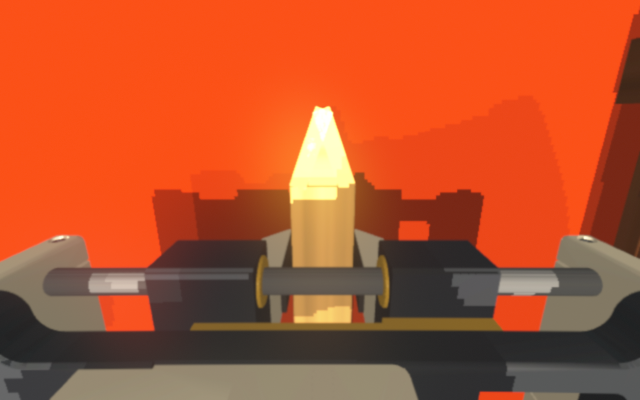

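The grip width is 32 mm, with the grasp at picket x≈+62. I lift, check for sag, and work out the shift to the box.

```bash
python3 -m pendant '[[[0,0,-8,0,0,0,1],[0,0,-25,0,0,0,1],[0,0,-50,0,0,0,1],[0,0,-80,0,0,0,1],[0,0,-100,0,0,0,1],[0,0,-110,0,0,0,1],[0,0,-110,0,0,0,1],[0,0,-110,0,0,0,1]]]' 60
python3 - <<'E'
from h import *
cv2.imwrite('pics/s8.png',get_image('scene')[:,:,::-1])
shift([.6394,.2034,.294],-.167)
E
```

```text
clock: 12.68
position: [0.6225, 0.0295, 0.2929]
ee_rot: [3.141, -0.0, -0.002]
force: [-0.2, -0.6, -1.3]
width: 0.343
shift [  16.9 -173.9   -1.3] turn [0.0004 0.0016 0.1667]
```

View pics/s8.png

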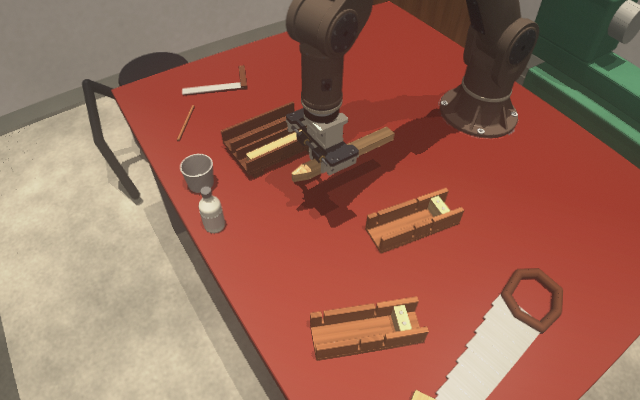

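The picket is held level, its square end at px (390,134) pointing back towards the base. I carry it over the box.

```bash
python3 -m pendant '[[[1,-10,0,0,0,0.01,1],[4,-32,0,0,0,0.03,1],[7,-60,0,0,0,0.06,1],[10,-90,0,0,0,0.1,1],[13,-120,0,0,0,0.13,1],[16,-145,0,0,0,0.15,1],[17,-163,0,0,0,0.16,1],[17,-171,0,0,0,0.167,1],[17,-174,0,0,0,0.167,1],[17,-174,0,0,0,0.167,1],[17,-174,0,0,0,0.167,1]]]' 60
python3 - <<'E'
from h import *
np.set_printoptions(precision=4,suppress=True)
cv2.imwrite('pics/s9.png',cv2.resize(get_image('scene')[110:260,280:480,::-1],None,fx=3.9,fy=3.9,interpolation=2))
cv2.imwrite('pics/t9.png',cv2.resize(get_image('top')[200:320,205:355,::-1],None,fx=5,fy=5,interpolation=2))
T=tool();u=T[:3,0];g=T[:3,3]+.159*T[:3,2]
e=g-.2125*u;print(T[:3,3],g,e)
n=T[:3,1]
for dz in (0,): print(pixel('top',[e+.016*n,e-.016*n]),pixel('scene',[e+.016*n,e-.016*n]))
E
```

```text
clock: 14.1
position: [0.6401, 0.2024, 0.2937]
ee_rot: [3.13, -0.264, 0.0]
force: [-0.1, -0.1, -0.7]
width: 0.345
[0.6401 0.2027 0.2938] [0.6401 0.2026 0.1348] [0.4306 0.2382 0.1347]
[[253.2346 287.7053]
 [238.8996 285.4529]] [[436.435  177.9135]
 [444.1797 187.4608]]
```

View pics/s9.png

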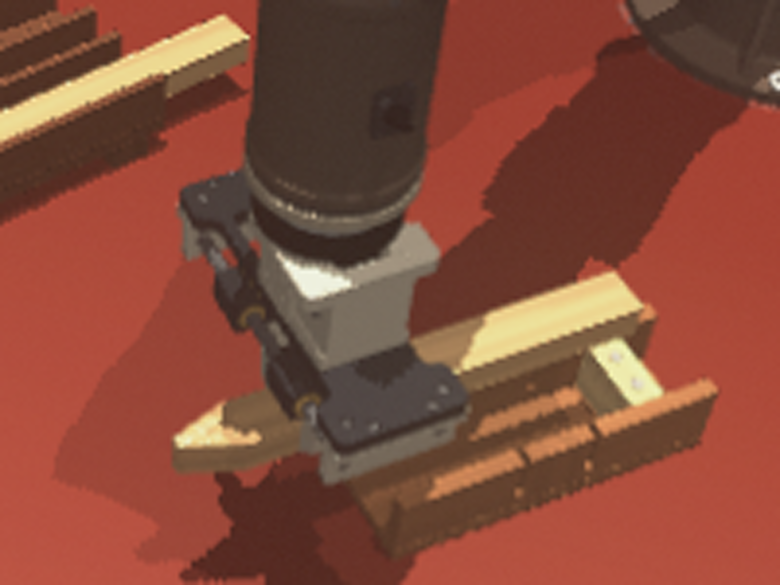

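View pics/t9.png

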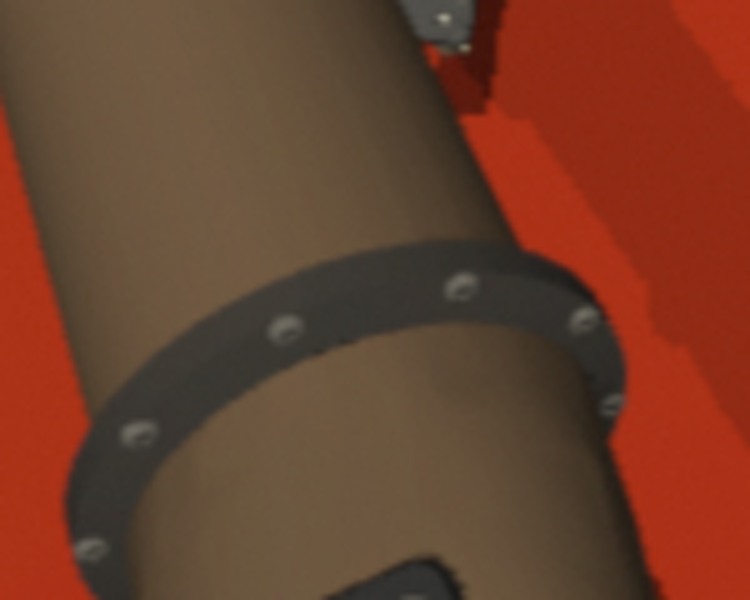

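The end's top corners are at px (438,180) and (445,189), within about 2 px of the prediction, so the grip has not slipped. I lower into the box gently.

```bash
python3 -m pendant '[[[0,0,10,0,0,0,1],[0,0,25,0,0,0,1],[0,0,45,0,0,0,1],[0,0,60,0,0,0,1],[0,0,72,0,0,0,1],[0,0,82,0,0,0,1],[0,0,90,0,0,0,1],[0,0,94,0,0,0,1],[0,0,97,0,0,0,1],[0,0,97,0,0,0,1],[0,0,97,0,0,0,1]]]' 60
python3 - <<'E'
from h import *
cv2.imwrite('pics/s10.png',cv2.resize(get_image('scene')[110:260,280:480,::-1],None,fx=3.9,fy=3.9,interpolation=2))
E
```

```text
clock: 15.58
position: [0.64, 0.2036, 0.1971]
ee_rot: [-3.13, 0.262, -0.001]
force: [0.3, 0.2, -0.6]
width: 0.344
```

View pics/s10.png

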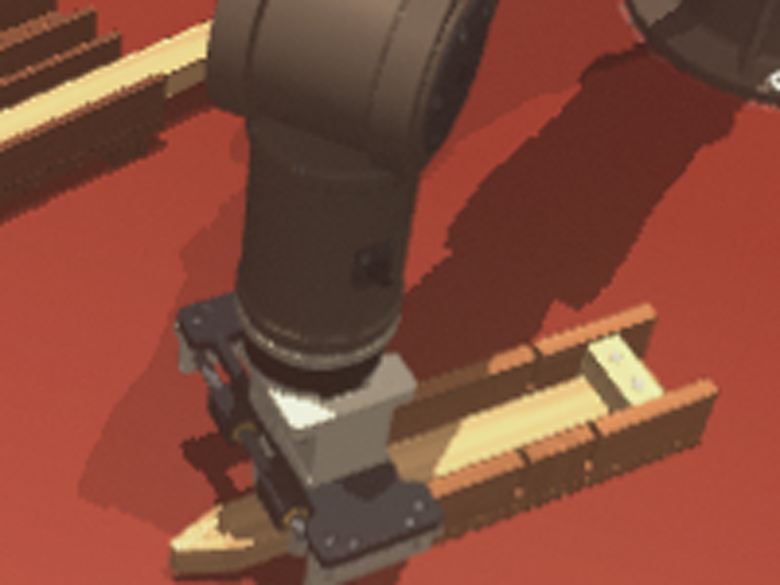

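The bar is inside the pocket with its end just off the stop block, at crop px (600,390). I lower the last few millimetres, open and retreat.

```bash
python3 -m pendant '[[[0,0,2,0,0,0,1],[0,0,3,0,0,0,1],[0,0,4,0,0,0,1],[0,0,4,0,0,0,1],[0,0,4,0,0,0,1],[0,0,4,0,0,0,0.2],[0,0,4,0,0,0,0],[0,0,4,0,0,0,-0.4],[0,0,4,0,0,0,-0.4],[0,0,4,0,0,0,-0.4],[0,0,4,0,0,0,-0.4],[0,0,-30,0,0,0,-0.4],[0,0,-80,0,0,0,-0.4],[0,0,-130,0,0,0,-0.4],[0,0,-180,0,0,0,-0.4],[0,150,-200,0,0,0,-0.4],[0,250,-200,0,0,0,-0.4],[0,330,-200,0,0,0,-0.4],[0,330,-200,0,0,0,-0.4],[0,330,-200,0,0,0,-0.4]]]' 60
python3 - <<'E'
from h import *
cv2.imwrite('pics/s11.png',cv2.resize(get_image('scene')[110:260,280:480,::-1],None,fx=3.9,fy=3.9,interpolation=2))
im=get_image('top')[:,:,::-1];cv2.imwrite('pics/t11.png',im)
cv2.imwrite('pics/t11c.png',cv2.resize(im[160:320,205:355],None,fx=3.7,fy=3.7,interpolation=2))
E
```

```text
clock: 18.12
position: [0.5873, -0.1058, 0.3964]
ee_rot: [3.131, -0.262, 0.001]
force: [1.0, -0.5, 0.6]
width: 0.707
```

View pics/s11.png

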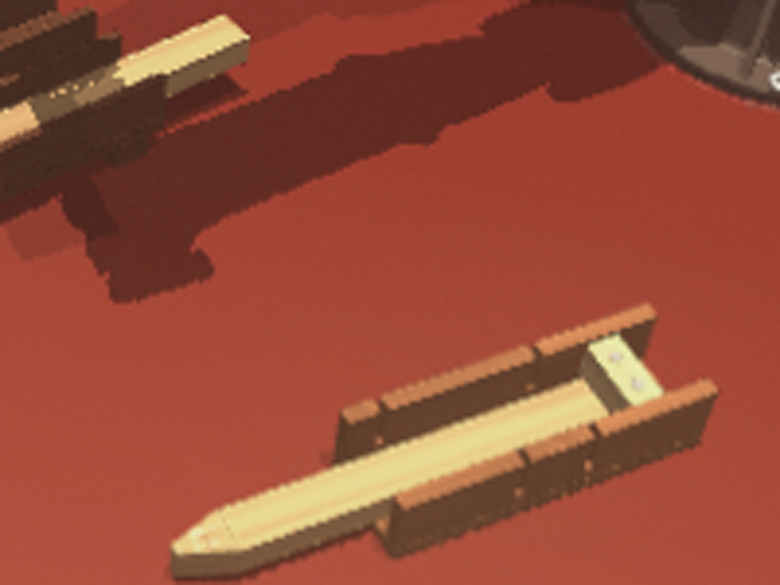

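View pics/t11c.png

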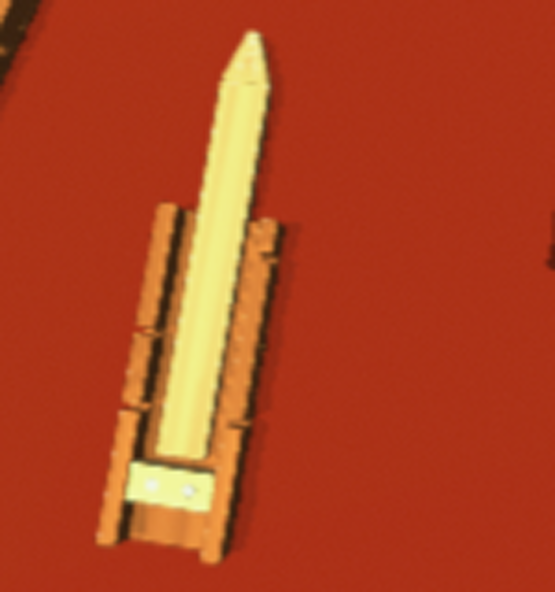

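Run:
```python
from h import *
np.set_printoptions(precision=4,suppress=True)
O=np.array([.5068,.2258]);u=np.array([.9861,-.1662]);v=np.array([.1662,.9861])
f=lambda x,y:[205+x/3.7,160+y/3.7]
for n,x,y,z in (('tip',253,32,.034),('endL',156,453,.034),('endR',209,459,.034),('shL',220,82,.034),('shR',268,86,.034),('blkL',130,461,.05),('blkR',214,473,.05),('blkR .04',214,473,.04)):
    p=plane('top',[f(x,y)],z)[0];print(n,p,(p[:2]-O)@u,(p[:2]-O)@v)
# batten
im=cv2.imread('pics/t11.png');m=cv2.inRange(cv2.cvtColor(im,cv2.COLOR_BGR2HSV),(18,60,120),(35,255,255))[140:300,395:430]
ys,xs=np.nonzero(m);print(xs.min()+395,xs.max()+395,ys.min()+140,ys.max()+140)
s=arm.observe();print(s['clock'],s['dq'],s['force'])
```

```text
tip [0.7165 0.1913 0.034 ] 0.21252878210495738 0.0008741898430757972
endL [0.4329 0.2554 0.034 ] -0.07781207615946088 0.01688616522398527
endR [0.4284 0.2202 0.034 ] -0.07638039762871474 -0.01850678237091074
shL [0.6819 0.214  0.034 ] 0.17462729540400151 0.017428114613773353
shR [0.6785 0.181  0.034 ] 0.17679839855457963 -0.01560115179469297
blkL [0.4291 0.2692 0.05  ] -0.08383296152714138 0.02985499054757565
blkR [0.4206 0.2144 0.05  ] -0.08315939829048373 -0.02555180576050655
blkR .04 [0.4198 0.216  0.04  ] -0.08419895448590473 -0.024164381005821488
398 424 160 281
18.225 [-0.0724  0.0097 -0.0939 -0.003  -0.0335 -0.0066 -0.0821] [ 0.9513 -0.5617  0.3945]
```

The picket's centre comes out at x≈71–73 mm in the box frame (the limits are 55–86), y≈0, and it is parallel to the box with a gap of about 6–8 mm to the stop. The batten's end is still at row 281. I let the arm settle and hand in.

```bash
python3 -m pendant '[[[0,0,0,0,0,0,-0.4],[0,0,0,0,0,0,-0.4],[0,0,0,0,0,0,-0.4],[0,0,0,0,0,0,-0.4]]]' && python3 -c "
from cell import arm
print(arm.observe()['dq']);print(arm.sign_off())"
```

```text
clock: 18.73
position: [0.5882, -0.1028, 0.396]
ee_rot: [-3.131, 0.26, 0.0]
force: [-0.1, 0.4, 0.0]
width: 0.697
[ 4.82305041e-03 -2.41706256e-04  4.01345913e-03 -4.82646267e-04
 -2.72008965e-04 -3.57577035e-05 -1.26621405e-04]
the job is handed in; nothing more can be done
None
```

I lifted the picket from the rack by its square end, laid it flat on the bare bench and let go. Then I took it again about 62 mm from its middle towards the point and lowered it into the nearer mitre box. I handed the job in at about 18.7 s; the hand-in gives no verdict.

Last checks, from the top camera before hand-in:
- **Along the box:** the picket's centre is about 71–73 mm along the box's x axis, against limits of 55–86. The square end stands about 6–8 mm from the stop block and the point is outside the mouth.
- **Across and angle:** it is about 1 mm off the middle line and about parallel to the box.
- **Batten:** its square end is still at the same image row as at the start.
- **Arm:** when I handed in it was raised clear and almost at rest, with force readings near zero.

**Disagreements:** on the bench the wrist view put the shoulder of the point about 9 mm nearer the tip than the stated 45 mm. The tip and the square end agreed with the stated length, so I used those. In the box, the square end and the tip gave centre positions about 2 mm apart, well inside the limits.

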